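Clamp a handle blank with the ratchet knob

TASK

Clamp the wooden handle blank in the blue bench clamp: under the pad, flat on the bed, square end pushed fully home against the post and in line with the clamp, the round turned end sticking out at the open side for carving. If the pad stands too low to let it in, back the knob off first. Then tighten the red ratchet knob clockwise until the pad grips the wood and the ratchet slips by a good bit (about an eighth of a turn or more), and let go of everything. Do not shove or knock over the things standing around.

Things in the scene. Friction and masses are not known exactly. Their poses are not given: they have to be found in the camera images.
- clamp: Blue C-shaped bench clamp, bolted down: flat bed 190 x 90 mm, its top 30 mm above the bench; at one end a post 60 mm wide, 130 mm high; from its top an arm 44 mm wide (underside 105, top 130 mm above the bench) reaches back over the bed. Origin on the bench 85 mm in front of the post's face; x axis level, from the open side into the post, z up. The open side looks roughly at the robot.
- clamp_stop (a point): Point on the bed-side face of the clamp's post, on the clamp's centreline, 20 mm above the bed (50 mm above the bench). x axis level, from the open side into the post, z up. In this frame the bed runs from x = -150 to +40 mm, the arm's free end is at x = -55 mm and the vertical screw axis at x = -35 mm, all centred on y = 0.
- knob_center (a point): Centre (on its vertical axis, half-way up) of the red ribbed round ratchet knob on top of the clamp, 50 mm diameter, 42 mm high; grip it at any angle; nothing beside it. It goes down with the screw, 5 mm per rad of clamp_screw; when the pad touches a blank lying on the bed it is 169 mm above the bench (18 mm free between knob and arm). Clockwise from above tightens.
- clamp_pad: Round pad, 32 mm diameter, 10 mm thick, on the lower end of the screw below the arm; origin at the centre of its underside. It only goes up and down, driven by the screw; it starts 0 to 9 mm above where the top of a blank lying on the bed would be, so it must often be raised first to let the blank in; the screw can be backed off until the pad is 20 mm above that height.
- clamp_screw (a joint): Turn of the screw, rad, grows clockwise from above (tightening), 5 mm of pad descent per rad. About 3.2 when the pad touches a blank lying on the bed; 1.4 to 3.2 at the start, -0.8 fully open. It takes about 0.12 N m to turn and stays where it is left.
- clamp_ratchet (a joint): Slip of the ratchet between the red knob and the screw, rad, 0 at the start; grows clockwise from above. The knob carries the screw with it up to the set torque of 0.40 N m and then slips on the screw at that torque, with no stop; turned back (anticlockwise) the knob unscrews the screw.
- blank_center (a point): Centre of the loose wooden handle blank, half-way up (20 mm above its underside), 200 mm long, lying flat on the bench at the start. Its x axis points along it to the square end, z up: square stock 44 mm wide and 40 mm high from x = -40 to +100 mm, then a turned round end from -40 to -100 mm, tapering from 40 to 24 mm diameter. Centre of mass near x = +16 mm.
- blank: The same handle blank, 0.14 to 0.28 kg; origin at the centre of its underside.
- blank_end (a point): Centre of the blank's flat square end face (x = +100 mm, half-way up); this face goes against the clamp's post.
- tin_center (a point): Bystander: open green tin of nails, 76 mm diameter, 85 mm high, standing beside the square end of the blank. Centre, half-way up.
- spray_center (a point): Bystander: red and yellow spray can, 54 mm diameter, 169 mm high, standing between blank and clamp. Centre, half-way up.
- jar_center (a point): Bystander: amber glue jar with black cap, 64 mm diameter, 95 mm high, standing beside the clamp. Centre, half-way up.
- driver_center (a point): Bystander: screwdriver with orange handle lying beside the blank, 190 mm long, handle 26 mm diameter. Its centre, 13 mm above the bench.
Not all that is in view belongs to the job. Of the things shaped like the blank, the wooden one is meant. There is more than one size of the clamp; the job needs the smaller.

How it is judged (in metres and radians):
On the way, in this order (a step that is already met when the one before it is completed fails the run):
1. the blank lies on the bed, square end home against the post and in line with the clamp (x of blank_end in the frame of clamp_stop between -0.01 and 0.004 m and y of blank_end in the frame of clamp_stop between -0.012 and 0.012 m and angle between the x axis of blank_end and the x axis of clamp_stop, either way round below 0.15 rad and height (world z) of each of blank_end, blank_center below 0.056 m and height (world z) of blank_center above 0.045 m), for 0.2 s.
2. with the pad pressing on the blank, the ratchet has slipped (all of step 1 and contact force between clamp_pad and blank above 15 N and value of joint clamp_ratchet above 0.35 rad), for 0.1 s.
At the end, for the whole second after the job is handed in: The blank lies at rest flat on the clamp's bed, its square end within 10 mm of the post, within 12 mm of the clamp's centreline and within 0.15 rad of its direction; the pad presses on it with over 8 N; the ratchet has slipped by over 0.35 rad (all of step 1 and contact force between clamp_pad and blank above 8 N and value of joint clamp_ratchet above 0.35 rad and linear speed of blank below 0.02 m/s); the robot touches nothing.
It fails at once if the nail tin is pushed over 30 mm or tipped (distance of tin_center from where it was at the start of the episode above 0.03 m or angle between tin_center's own z axis and vertical above 0.4 rad).
It fails at once if the spray can is pushed over 30 mm or tipped (distance of spray_center from where it was at the start of the episode above 0.03 m or angle between spray_center's own z axis and vertical above 0.4 rad).
It fails at once if the glue jar is pushed over 30 mm or tipped (distance of jar_center from where it was at the start of the episode above 0.03 m or angle between jar_center's own z axis and vertical above 0.4 rad).
It fails at once if the screwdriver is pushed over 30 mm or tipped (distance of driver_center from where it was at the start of the episode above 0.03 m).
It also fails if it takes over 72 s, if anything falls off the work surface, if the arm or the gripper's body presses on something with over 40 N, if the wrist force passes 120 N, or if a joint passes its speed limit or range.

ROBOT

A 6-joint arm with a two-finger parallel gripper is mounted at the origin on the work surface. World frame = base frame: x ahead of the robot, y to its left, z up, the work surface at z = 0. Lengths are in m, angles in degrees, forces in N, time in s.
With the tool pointing down it reaches from about 0.375 to 0.9 m from the base axis. Payload 3.1 kg.
Tool frame: the origin (TCP) lies at the centre of the arm's flange, where the gripper is bolted on; the fingertips stand 182 mm ahead of it and the grasp point (between the pads) lies 164 mm ahead of it; z points along the fingers, y is the line along which they close (so a half turn about z gives the same grasp; the last joint's range is limited). The gripper opens to 87 mm and grips with 3 to 60 N. Pads are 19 mm wide; open, the fingers measure 117 mm over their backs; the gripper's body (75 mm by 190 mm) begins 51 mm behind the grasp point.
Start: joints at [-83.68, 30.224, 82.088, -0, 67.689, -10.227], TCP at [0.178, -0.599, 0.405] pointing down, gripper open.
Joint ranges: [-176.69, 176.69], [-43.24, 126.21], [12.49, 139.97], [-82, 262], [0, 151.66], [-163.58, 163.58]. Speed limits (degrees/s): [159.86, 159.86, 180, 180, 180, 180].

INTERFACE

Orientations are given as [roll, pitch, yaw] about the fixed x, y, z axes, in that order (R = Rz(yaw) Ry(pitch) Rx(roll)).
In Python, from workcell import manip gives the robot as it stands.
- The arm moves only by the tool arm_command, never from a script. Its arguments are lists of equal length, an entry for each row: "offset": the shift along the tool's x, y, z scaled (see below), a list of three; "delta_rot": the turn, a rotation vector about the tool's x, y, z scaled (see below), a list of three; "claw": the opening, from -1 (shut) to 1 (fully open), so that 0 is half open. In form: {"offset": [[x, y, z], ...], "delta_rot": [[rx, ry, rz], ...], "claw": [claw, ...]}. A call has 1 to 20 rows; each row is the pose to reach, as a shift and turn from the pose commanded when the call began, along the tool's axes at that moment; what a row does not reach only later rows make up. The controller multiplies each number of a shift by 1 m and each number of a turn by 45 degrees. A row lasts 1/12 s, in which the tool goes at most 41.7 mm and 7.16 degrees, less where a joint would pass 70% of its speed; a pose out of reach is approached as far as the arm can. A call with a number of a shift or a turn outside -1 to 1 is refused whole. A call with a gripper value outside its range is refused whole. The fingers move at their own pace and stop on an object; "grip_force" is the grip in N (left out, the last holds). Time passes only in rows, so rows that repeat a pose let the fingers close. It gives the time, the measured TCP pose, the force, the opening and the grip force at its end, in the units of the state.
- manip.get_obs(): the state, without advancing time (a new reading comes with each control period).
- manip.read_camera(name): name is "side" or "top"; returns a dict with "color" (480x640x3 uint8, blue, green, red), "intrinsics" (3x3 intrinsics, pixels), "k1" (the pictures are not rectified: a ray, as slopes to the right and down, at radius r is drawn at 1 + k1 r^2 times it, then the intrinsics apply), "T" (4x4, takes a point from camera to world coordinates). Camera axes: x right, y down, z forward; pixel columns grow to the right and rows downward; lengths in m; the calibration is good to about 2 mm. A picture is of the moment at which its call begins. There is no depth.
- manip.job_done(): hands the job in; it is judged then, once.
The state is a dict: "clock": time; "qpos": joint angles; "qvel": joint speeds; "joint_efforts": joint torques, N m; "ee_pos": TCP position; "tool_rot": TCP orientation; "wrist_force": force on the tool from outside, world axes, zero at the start; "moment": the same for the moment, N m; "width": finger opening in m; "finger_force": force on a finger pad.
Only numpy, scipy, OpenCV 4.12 (cv2) and the standard library are available. Lean on these libraries where they do the work, as an engineer would, in place of code of your own. Each camera call takes 0.05 s, during which the arm holds its last target. There are 200 camera calls.

## Working session

There is one attempt and no reset: what is moved stays moved. The work goes in short steps, Python scripts to look and compute and a tool call to move; the robot and the scene stay as the last step left them, time stands still between calls to the robot, and variables do not carry over. Pictures are saved under pics/ and viewed, at most 10 in all, crops included, and the job is handed in when it is done.

Besides the shell and the picture viewer there is one more tool, called after "Call:" by a JSON object that holds its "api" and its "payload". arm_command: Moves the arm, as the interface text tells. Its arguments: {"type":"object","properties":{"offset":{"type":"array","items":{"type":"array","items":{"type":"number"}}},"delta_rot":{"type":"array","items":{"type":"array","items":{"type":"number"}}},"claw":{"type":"array","items":{"type":"number"}},"grip_force":{"type":"number"}},"required":["offset","delta_rot","claw"]}

```bash
mkdir -p pics; ls; python3 - <<'E'
from workcell import manip
import cv2
print(manip.get_obs())
for n in("side","top"):
    d=manip.read_camera(n);cv2.imwrite(f"pics/{n}0.png",d["color"]);print(n,d["intrinsics"],d["k1"],d["T"])
E
```

```text
pics
{'clock': 0.0, 'qpos': array([-8.36805519e+01,  3.02794337e+01,  8.21551562e+01,  7.72384908e-04,
        6.76882281e+01, -1.02280768e+01]), 'qvel': array([-0.03727725, -0.00863547,  0.07918767,  0.01702719,  0.13364545,
       -0.01295624]), 'joint_efforts': array([-1.75181689e-03, -4.40049505e+01, -1.76592225e+01,  6.31477009e-02,
        5.82403515e-02, -1.53520259e-04]), 'ee_pos': array([ 0.17799103, -0.59877305,  0.40377302]), 'tool_rot': array([-1.79879261e+02, -2.25109766e-02,  1.65472071e+01]), 'wrist_force': array([ 0.39117875, -0.0055812 , -0.11818983]), 'moment': array([-0.02094012, -0.03757973, -0.02708865]), 'finger_force': 0.0, 'width': 0.08720972827789758}
side [[465.35844589   0.         326.32304246]
 [  0.         465.35844589 240.088762  ]
 [  0.           0.           1.        ]] -0.056529183155156315 [[-0.99667875 -0.05625766  0.05887745  0.48036612]
 [-0.08107341  0.61754219 -0.78234823  0.87563742]
 [ 0.00765377 -0.78452325 -0.62005217  0.83480506]
 [ 0.          0.          0.          1.        ]]
top [[605.92101703   0.         318.72360697]
 [  0.         605.92101703 243.7095939 ]
 [  0.           0.           1.        ]] 0.025029478094181015 [[ 0.00466761 -0.98862008  0.15036138  0.31711738]
 [-0.99993575 -0.00616755 -0.00951078 -0.00562338]
 [ 0.01032991 -0.15030733 -0.98858535  1.54358905]
 [ 0.          0.          0.          1.        ]]
```

View pics/top0.png

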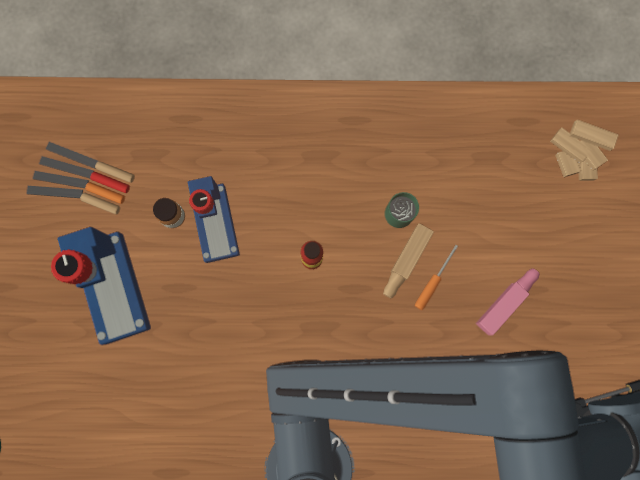

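View pics/side0.png

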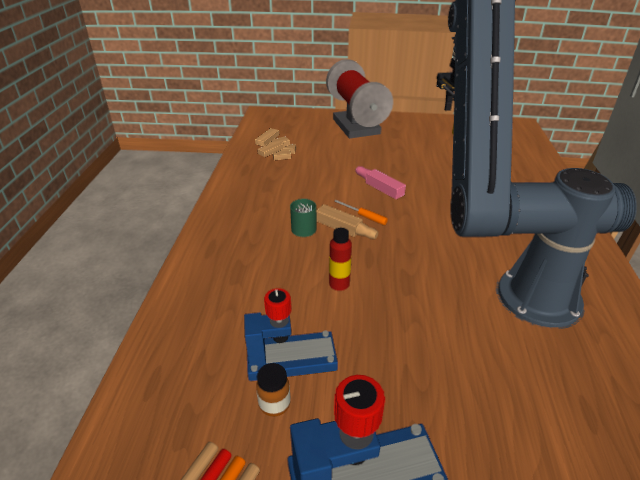

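The small clamp is at about (213,220) in the top view, with its knob at (201,201). The blank runs from (424,230), the square end, to (390,293), the round end. The spray can is at (312,253), the jar at (168,210), the tin at (402,209) and the driver at (436,277). Next I'll enlarge both regions.

```bash
python3 - <<'E'
import cv2,numpy as np
t=cv2.imread("pics/top0.png");s=cv2.imread("pics/side0.png")
a=cv2.resize(t[170:270,150:250],(400,400),interpolation=cv2.INTER_CUBIC)
b=cv2.resize(t[210:310,370:470],(400,400),interpolation=cv2.INTER_CUBIC)
cv2.imwrite("pics/crop1.png",np.hstack([a,b]))
cv2.imwrite("pics/crop2.png",cv2.resize(s[280:390,235:345],(600,600),interpolation=cv2.INTER_CUBIC))
E
cat > h.py <<'E'
import numpy as np,cv2
from workcell import manip
C={n:manip.read_camera(n) for n in()}
def cam(n):
    if n not in C:C[n]=manip.read_camera(n)
    return C[n]
def ray(n,uv):
    d=cam(n);K=d["intrinsics"]
    p=cv2.undistortPoints(np.array([[uv]],float),K,np.array([d["k1"],0,0,0]))[0,0]
    return d["T"][:3,3],d["T"][:3,:3]@np.array([p[0],p[1],1])
def at(n,uv,z):
    o,r=ray(n,uv);return o+r*(z-o[2])/r[2]
def proj(n,P):
    d=cam(n);Ti=np.linalg.inv(d["T"])
    return cv2.projectPoints(np.atleast_2d(P).astype(float),cv2.Rodrigues(Ti[:3,:3])[0],Ti[:3,3],d["intrinsics"],np.array([d["k1"],0,0,0]))[0][:,0]
E
```

```text
(no output)
```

View pics/crop1.png

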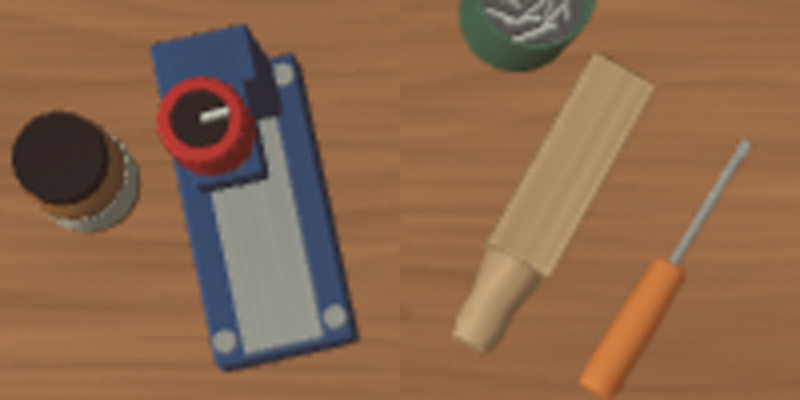

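View pics/crop2.png

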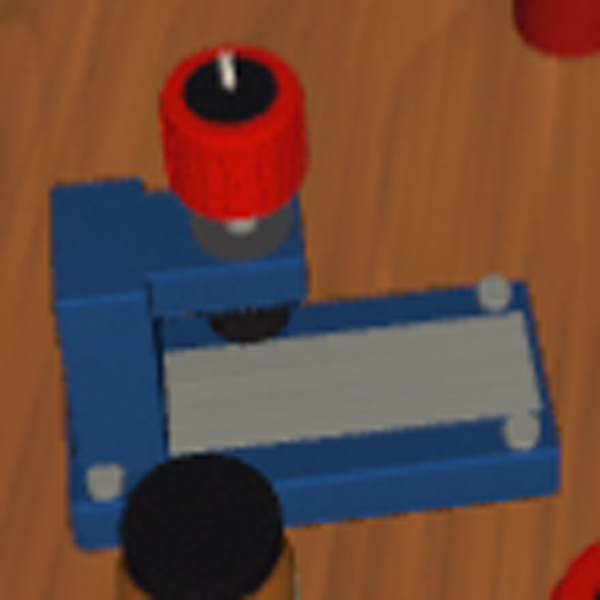

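Crop 1 (4x, offset 150,170): post-top corners at (152,45) and (247,25), bed corners at (297,57), (355,335) and (220,362), arm end at (267,162). Right half: blank top corners at (200,55), (254,88), (88,245) and (148,275). Crop 2 (side view) shows the knob top centre at (230,90) and the pad just under the arm. I'll fit poses to these points.

```bash
cat > fit.py <<'E'
from h import *
from scipy.optimize import least_squares
def fit(obs,x0,z0=0):
    def W(p,M):
        c,s=np.cos(p[2]),np.sin(p[2]);M=np.array(M)/1000.
        return np.c_[p[0]+c*M[:,0]-s*M[:,1],p[1]+s*M[:,0]+c*M[:,1],M[:,2]+z0]
    def f(p): return np.concatenate([(proj(n,W(p,[m]))[0]-uv) for n,m,uv in obs])
    r=least_squares(f,x0,loss="soft_l1");return r.x,r.fun.reshape(-1,2).round(1)
E
python3 - <<'E'
from fit import *
T=lambda u,v:(150+u/4,170+v/4);B=lambda u,v:(370+u/4,210+v/4);S=lambda u,v:(235+u/5.4545,280+v/5.4545)
o=[("top",(125,30,130),T(152,45)),("top",(125,-30,130),T(247,25)),("top",(125,-45,30),T(297,57)),("top",(-65,-45,30),T(354,335)),("top",(-65,45,30),T(220,362)),("top",(30,-22,130),T(267,162))]
o2=[("side",(125,-30,130),S(52,187)),("side",(125,30,130),S(57,298)),("side",(-65,45,30),S(555,462)),("side",(-65,-45,30),S(525,285)),("side",(30,22,130),S(300,262))]
for q in(o,o2,o+o2):
    p,r=fit(q,[.4,.25,0]);print("clamp",p,np.degrees(p[2]),r.tolist())
c,s=np.cos(p[2]),np.sin(p[2]);k=p[:2]+50*np.array([c,s])/1e3;print("axis",k,"stop",p[:2]+.085*np.array([c,s]))
b=[("top",(100,22,40),B(200,55)),("top",(100,-22,40),B(254,88)),("top",(-40,22,40),B(88,245)),("top",(-40,-22,40),B(148,275))]
p,r=fit(b,[.35,-.2,-.5]);print("blank",p,np.degrees(p[2]),r.tolist())
for z in(.185,.195,.205,.21): print(z,proj("top",[*k,z]),proj("side",[*k,z]))
print("obs",T(203,118),S(230,90))
print("tin",at("top",(403,209),.085),"spray",at("top",(312,248),.169),"jar",at("top",(165,208),.095),"drv",at("top",(428,292),.013),at("top",(456,246),.013))
E
```

```text
clamp [0.57080081 0.23723249 0.23540182] 13.487531005967758 [[-0.7, -1.8], [0.2, -2.2], [-0.1, -1.2], [1.3, 1.0], [-0.4, 2.3], [0.1, 2.2]]
clamp [0.57015375 0.24509161 0.19573699] 11.214903173487924 [[-2.1, -1.7], [-3.8, 0.7], [1.6, 0.0], [1.7, -0.5], [0.3, 0.3]]
clamp [0.57085662 0.24019348 0.21858261] 12.523861267221152 [[-1.1, -2.2], [-0.1, -2.3], [-0.4, -1.1], [-0.3, 1.3], [-2.1, 2.1], [-0.9, 2.2], [-2.3, -2.4], [-3.3, -0.2], [1.8, -2.6], [1.0, -2.7], [0.6, -1.4]]
axis [0.61966691 0.25103579] stop [0.65383411 0.25862541]
blank [ 0.50206311 -0.24196634 -0.53046676] -30.393506295865247 [[-0.8, -0.4], [0.9, 0.1], [-0.2, -0.5], [0.2, 1.0]]
0.185 [[200.89430298 201.48868331]] [[278.20893598 300.11072468]]
0.195 [[200.09124777 200.52213956]] [[277.90981668 296.45374769]]
0.205 [[199.27651573 199.54156348]] [[277.60680673 292.74450298]]
0.21 [[198.86469085 199.04591726]] [[277.45382115 290.8699546 ]]
obs (200.75, 199.5) (277.1670180584838, 296.50013750114584)
tin [ 0.62657526 -0.22646363  0.085     ] spray [ 0.51614611 -0.00348282  0.169     ] jar [0.62286831 0.3543415  0.095     ] drv [ 0.42821241 -0.29706589  0.013     ] [ 0.54618296 -0.37133929  0.013     ]
```

Call:
{"api": "arm_command", "payload": {"offset": [[0.665,-0.689,-0.02],[0.665,-0.689,-0.02],[0.665,-0.689,-0.02],[0.665,-0.689,-0.02],[0.665,-0.689,-0.02],[0.665,-0.689,-0.02],[0.665,-0.689,-0.02],[0.665,-0.689,-0.02],[0.665,-0.689,-0.02],[0.665,-0.689,-0.02],[0.665,-0.689,-0.02],[0.665,-0.689,-0.02],[0.665,-0.689,-0.02],[0.665,-0.689,-0.02],[0.665,-0.689,-0.02],[0.665,-0.689,-0.02],[0.665,-0.689,-0.02],[0.665,-0.689,-0.02],[0.665,-0.689,-0.02],[0.665,-0.689,-0.02]], "delta_rot": [[0,0,0],[0,0,0],[0,0,0],[0,0,0],[0,0,0],[0,0,0],[0,0,0],[0,0,0],[0,0,0],[0,0,0],[0,0,0],[0,0,0],[0,0,0],[0,0,0],[0,0,0],[0,0,0],[0,0,0],[0,0,0],[0,0,0],[0,0,0]], "claw": [1,1,1,1,1,1,1,1,1,1,1,1,1,1,1,1,1,1,1,1], "grip_force": 40}}

```text
clock: 1.87
ee_pos: [0.5623, 0.1426, 0.4221]
tool_rot: [180.0, 0.0, 16.6]
wrist_force: [-0.1, -1.2, -0.2]
width: 0.0871
finger_force: 0.0
```

Call:
{"api": "arm_command", "payload": {"offset": [[0.075,-0.077,0],[0.075,-0.077,0],[0.075,-0.077,0],[0.075,-0.077,0],[0.075,-0.077,0],[0.075,-0.077,0]], "delta_rot": [[0,0,0],[0,0,0],[0,0,0],[0,0,0],[0,0,0],[0,0,0]], "claw": [1,1,1,1,1,1]}}

```text
clock: 2.37
ee_pos: [0.6114, 0.2351, 0.4215]
tool_rot: [180.0, 0.1, 16.6]
wrist_force: [0.0, -0.4, 0.4]
width: 0.0867
finger_force: 0.0
```

```bash
cat >> h.py <<'E'
def go(x,y,z,yaw=None):
    from scipy.spatial.transform import Rotation as R
    o=manip.get_obs();r=R.from_euler("xyz",o["tool_rot"],degrees=True)
    print("pos",o["ee_pos"].round(4),"rot",o["tool_rot"].round(1),"F",o["wrist_force"].round(1),"M",o["moment"].round(2),"w",round(o["width"],4),"t",o["clock"],"q6",o["qpos"][5].round(0))
    print("offset",r.inv().apply(np.array([x,y,z])-o["ee_pos"]).round(4),"rot",None if yaw is None else ((r.inv()*R.from_euler("xyz",[180,0,yaw],degrees=True)).as_rotvec(degrees=True)/45).round(3))
E
python3 - <<'E'
from h import *
go(.6195,.2505,.338,16.5)
for n in("side","top"): cv2.imwrite(f"pics/{n}1.png",cam(n)["color"])
a=cv2.resize(cam("side")["color"][230:390,200:360],(500,500),interpolation=cv2.INTER_CUBIC)
cv2.imwrite("pics/k1.png",a)
E
```

```text
pos [0.6114 0.2351 0.4215] rot [1.80e+02 1.00e-01 1.66e+01] F [ 0.  -0.4  0.4] M [ 0.05 -0.01 -0.03] w 0.0867 t 2.3667 q6 85.0
offset [ 0.0123 -0.0125  0.0835] rot [0.001 0.003 0.001]
```

View pics/k1.png

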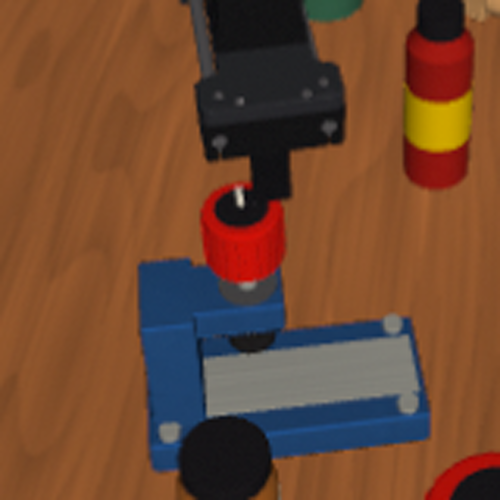

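The gripper hangs over the knob at about (243,205), still 17 mm short, as computed. Next: correct, descend and grip.

Call:
{"api": "arm_command", "payload": {"offset": [[0.0123,-0.0125,0],[0.0123,-0.0125,0.01],[0.0123,-0.0125,0.04],[0.0123,-0.0125,0.08],[0.0123,-0.0125,0.08],[0.0123,-0.0125,0.08],[0.0123,-0.0125,0.08],[0.0123,-0.0125,0.08],[0.0123,-0.0125,0.08],[0.0123,-0.0125,0.08],[0.0123,-0.0125,0.08],[0.0123,-0.0125,0.08],[0.0123,-0.0125,0.08]], "delta_rot": [[0,0,0],[0,0,0],[0,0,0],[0,0,0],[0,0,0],[0,0,0],[0,0,0],[0,0,0],[0,0,0],[0,0,0],[0,0,0],[0,0,0],[0,0,0]], "claw": [1,1,1,1,1,-0.3,-0.3,-0.3,-1,-1,-1,-1,-1], "grip_force": 30}}

```text
clock: 3.55
ee_pos: [0.6204, 0.251, 0.3432]
tool_rot: [180.0, -0.1, 16.6]
wrist_force: [-0.9, -0.4, 4.0]
width: 0.0494
finger_force: 30.0
```

```bash
python3 - <<'E'
from h import *
go(.6195,.2505,.345,61.5)
E
```

```text
pos [0.6204 0.251  0.3432] rot [ 1.80e+02 -1.00e-01  1.66e+01] F [-0.9 -0.4  4. ] M [-0.06  0.02 -0.04] w 0.0494 t 3.55 q6 86.0
offset [-0.001   0.0002 -0.0018] rot [ 0.001 -0.002 -0.999]
```

Call:
{"api": "arm_command", "payload": {"offset": [[0,0,-0.0006],[0,0,-0.0012],[0,0,-0.0018],[0,0,-0.0024],[0,0,-0.003],[0,0,-0.0036],[0,0,-0.0039],[0,0,-0.0039]], "delta_rot": [[0,0,-0.15],[0,0,-0.3],[0,0,-0.45],[0,0,-0.6],[0,0,-0.75],[0,0,-0.9],[0,0,-1],[0,0,-1]], "claw": [-1,-1,-1,-1,-1,-1,-1,-1]}}

```text
clock: 4.22
ee_pos: [0.6209, 0.2504, 0.3471]
tool_rot: [179.8, -0.0, 61.6]
wrist_force: [1.3, -3.4, 3.5]
width: 0.0492
finger_force: 30.0
```

Call:
{"api": "arm_command", "payload": {"offset": [[0,0,-0.0006],[0,0,-0.0012],[0,0,-0.0018],[0,0,-0.0024],[0,0,-0.003],[0,0,-0.0036],[0,0,-0.0039],[0,0,-0.0039]], "delta_rot": [[0,0,-0.15],[0,0,-0.3],[0,0,-0.45],[0,0,-0.6],[0,0,-0.75],[0,0,-0.9],[0,0,-1],[0,0,-1]], "claw": [-1,-1,-1,-1,-1,-1,-1,-1]}}

```text
clock: 4.88
ee_pos: [0.6215, 0.2503, 0.351]
tool_rot: [179.7, 0.1, 106.5]
wrist_force: [3.0, -3.7, 3.3]
width: 0.0494
finger_force: 30.0
```

```bash
python3 - <<'E'
from h import *
go(.6195,.2505,.345,150)
E
```

```text
pos [0.6215 0.2503 0.351 ] rot [1.797e+02 1.000e-01 1.065e+02] F [ 3.  -3.7  3.3] M [-0.67 -0.77  0.03] w 0.0494 t 4.8833 q6 -4.0
offset [ 0.0008 -0.0019  0.006 ] rot [ 0.004  0.005 -0.966]
```

Call:
{"api": "arm_command", "payload": {"offset": [[0,0,0],[0,0,0],[0,0,0],[0,0,-0.03],[0,0,-0.07],[0,0,-0.08],[0,0,-0.08],[0,0,-0.08]], "delta_rot": [[0,0,0],[0,0,0],[0,0,0],[0,0,0],[0,0,0],[0,0,0],[0,0,0],[0,0,0]], "claw": [1,1,1,1,1,1,1,1]}}

```text
clock: 5.55
ee_pos: [0.6194, 0.2514, 0.4297]
tool_rot: [-180.0, -0.0, 106.5]
wrist_force: [-0.1, -0.3, -1.3]
width: 0.086
finger_force: 0.0
```

```bash
python3 - <<'E'
from h import *
go(.4935,-.237,.43,149.6)
cv2.imwrite("pics/s2.png",cv2.resize(cam("side")["color"][280:390,235:345],(500,500),interpolation=cv2.INTER_CUBIC))
E
```

```text
pos [0.6194 0.2514 0.4297] rot [-180.    -0.   106.5] F [-0.1 -0.3 -1.3] M [ 0.01 -0.11 -0.03] w 0.086 t 5.55 q6 -4.0
offset [-4.323e-01 -2.597e-01 -4.000e-04] rot [-0.001 -0.001 -0.957]
```

View pics/s2.png

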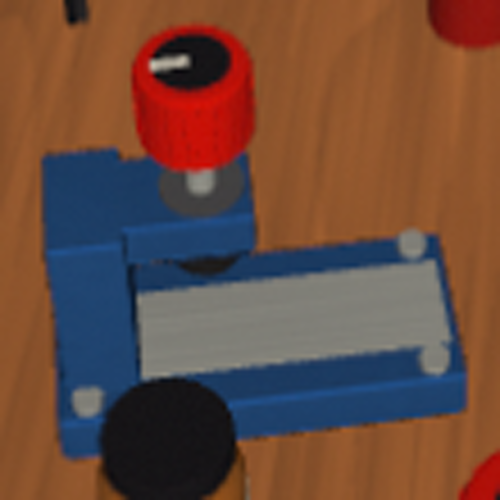

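The knob pointer has turned 90° and the knob and pad have risen. The knob top is at about (190,60), z≈0.204, so the pad is about 13 mm clear. Now to the blank.

Call:
{"api": "arm_command", "payload": {"offset": [[-0.432,-0.26,0],[-0.432,-0.26,0],[-0.432,-0.26,0],[-0.432,-0.26,0],[-0.432,-0.26,0],[-0.432,-0.26,0],[-0.432,-0.26,0],[-0.432,-0.26,0],[-0.432,-0.26,0],[-0.432,-0.26,0],[-0.432,-0.26,0],[-0.432,-0.26,0],[-0.432,-0.26,0],[-0.432,-0.26,0],[-0.432,-0.26,0],[-0.432,-0.26,0],[-0.432,-0.26,0],[-0.432,-0.26,0]], "delta_rot": [[0,0,-0.957],[0,0,-0.957],[0,0,-0.957],[0,0,-0.957],[0,0,-0.957],[0,0,-0.957],[0,0,-0.957],[0,0,-0.957],[0,0,-0.957],[0,0,-0.957],[0,0,-0.957],[0,0,-0.957],[0,0,-0.957],[0,0,-0.957],[0,0,-0.957],[0,0,-0.957],[0,0,-0.957],[0,0,-0.957]], "claw": [1,1,1,1,1,1,1,1,1,1,1,1,1,1,1,1,1,1]}}

```text
clock: 7.1
ee_pos: [0.4942, -0.2356, 0.4295]
tool_rot: [180.0, -0.1, 149.7]
wrist_force: [0.4, 0.0, -0.0]
width: 0.087
finger_force: 0.0
```

```bash
python3 - <<'E'
from h import *
go(.4935,-.237,.192,149.6)
cv2.imwrite("pics/s3.png",cv2.resize(cam("side")["color"][120:260,270:410],(500,500),interpolation=cv2.INTER_CUBIC))
E
```

```text
pos [ 0.4942 -0.2356  0.4295] rot [ 1.800e+02 -1.000e-01  1.497e+02] F [ 0.4  0.  -0. ] M [ 0.06 -0.11  0.01] w 0.087 t 7.1 q6 -97.0
offset [-0.0004 -0.0016  0.2375] rot [ 0.001 -0.002  0.003]
```

View pics/s3.png

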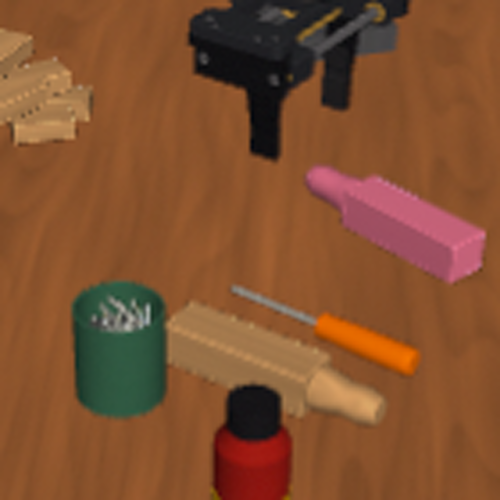

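The gripper is above the blank. The tin at (120,345) and the driver at (325,330) are both clear of the fingers' path. Descend and grip.

Call:
{"api": "arm_command", "payload": {"offset": [[0,-0.001,0.04],[0,-0.0016,0.08],[0,-0.0016,0.12],[0,-0.0016,0.16],[0,-0.0016,0.19],[0,-0.0016,0.215],[0,-0.0016,0.23],[0,-0.0016,0.237],[0,-0.0016,0.237],[0,-0.0016,0.237],[0,-0.0016,0.237],[0,-0.0016,0.237],[0,-0.0016,0.237],[0,-0.0016,0.237],[0,-0.0016,0.237],[0,-0.0016,0.237],[0,-0.0016,0.237]], "delta_rot": [[0,0,0],[0,0,0],[0,0,0],[0,0,0],[0,0,0],[0,0,0],[0,0,0],[0,0,0],[0,0,0],[0,0,0],[0,0,0],[0,0,0],[0,0,0],[0,0,0],[0,0,0],[0,0,0],[0,0,0]], "claw": [1,1,1,1,1,1,1,1,1,0.4,0.2,0,-0.2,-1,-1,-1,-1], "grip_force": 40}}

```text
clock: 8.57
ee_pos: [0.4932, -0.2384, 0.1933]
tool_rot: [180.0, 0.0, 149.6]
wrist_force: [-0.9, 1.0, 2.2]
width: 0.0437
finger_force: 39.7
```

```bash
python3 - <<'E'
from h import *
go(.4935,-.237,.192,149.6)
E
```

```text
pos [ 0.4932 -0.2384  0.1933] rot [180.    0.  149.6] F [-0.9  1.   2.2] M [ 0.31 -0.23 -0.08] w 0.0437 t 8.5667 q6 -97.0
offset [0.0004 0.0014 0.0013] rot [ 0.  0. -0.]
```

Call:
{"api": "arm_command", "payload": {"offset": [[0,0,-0.02],[0,0,-0.06],[0,0,-0.1],[0,0,-0.14],[0,0,-0.18],[0,0,-0.215],[0,0,-0.235],[0,0,-0.235],[0,0,-0.235],[0,0,-0.235]], "delta_rot": [[0,0,0],[0,0,0],[0,0,0],[0,0,0],[0,0,0],[0,0,0],[0,0,0],[0,0,0],[0,0,0],[0,0,0]], "claw": [-1,-1,-1,-1,-1,-1,-1,-1,-1,-1]}}

```text
clock: 9.4
ee_pos: [0.4923, -0.238, 0.4259]
tool_rot: [180.0, -0.3, 149.6]
wrist_force: [-0.6, -0.4, -2.9]
width: 0.0435
finger_force: 39.7
```

```bash
python3 - <<'E'
from h import *
go(.4446,.2103,.428,193)
E
```

```text
pos [ 0.4923 -0.238   0.4259] rot [180.   -0.3 149.6] F [-0.6 -0.4 -2.9] M [ 0.06 -0.06 -0.  ] w 0.0435 t 9.4 q6 -97.0
offset [ 0.268   0.3626 -0.0007] rot [ 0.003 -0.005 -0.964]
```

Call:
{"api": "arm_command", "payload": {"offset": [[0.015,0.02,0],[0.03,0.04,0],[0.05,0.068,0],[0.07,0.095,0],[0.09,0.122,0],[0.11,0.149,0],[0.13,0.176,0],[0.15,0.203,0],[0.17,0.23,0],[0.19,0.257,0],[0.21,0.284,0],[0.23,0.311,0],[0.25,0.338,0],[0.262,0.355,0],[0.268,0.3626,0],[0.268,0.3626,0],[0.268,0.3626,0],[0.268,0.3626,0]], "delta_rot": [[0,0,-0.05],[0,0,-0.1],[0,0,-0.18],[0,0,-0.26],[0,0,-0.34],[0,0,-0.42],[0,0,-0.5],[0,0,-0.58],[0,0,-0.66],[0,0,-0.74],[0,0,-0.82],[0,0,-0.88],[0,0,-0.93],[0,0,-0.964],[0,0,-0.964],[0,0,-0.964],[0,0,-0.964],[0,0,-0.964]], "claw": [-1,-1,-1,-1,-1,-1,-1,-1,-1,-1,-1,-1,-1,-1,-1,-1,-1,-1]}}

```text
clock: 10.9
ee_pos: [0.4454, 0.2088, 0.427]
tool_rot: [-180.0, -0.1, -167.1]
wrist_force: [-0.1, 0.7, -1.9]
width: 0.0436
finger_force: 39.7
```

```bash
python3 - <<'E'
from h import *
go(.4446,.2103,.228,193)
a=cv2.resize(cam("side")["color"][200:400,200:400],(400,400),interpolation=cv2.INTER_CUBIC)
b=cv2.resize(cam("top")["color"][170:330,140:300],(400,400),interpolation=cv2.INTER_CUBIC)
cv2.imwrite("pics/s4.png",np.hstack([a,b]))
E
```

```text
pos [0.4454 0.2088 0.427 ] rot [-1.800e+02 -1.000e-01 -1.671e+02] F [-0.1  0.7 -1.9] M [ 0.1  -0.08  0.04] w 0.0436 t 10.9 q6 -91.0
offset [0.     0.0018 0.199 ] rot [-0.001 -0.003 -0.002]
```

View pics/s4.png

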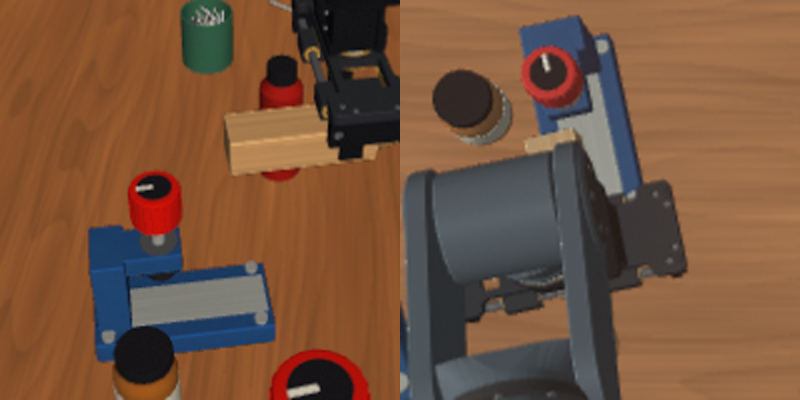

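The blank is gripped level and in line with the clamp (left image, end face at about (230,145)). The spray can and jar are undisturbed. Lower it in front of the pad.

Call:
{"api": "arm_command", "payload": {"offset": [[0,0.0018,0.02],[0,0.0018,0.05],[0,0.0018,0.08],[0,0.0018,0.11],[0,0.0018,0.14],[0,0.0018,0.165],[0,0.0018,0.18],[0,0.0018,0.192],[0,0.0018,0.1985],[0,0.0018,0.1985],[0,0.0018,0.1985],[0,0.0018,0.1985]], "delta_rot": [[0,0,0],[0,0,0],[0,0,0],[0,0,0],[0,0,0],[0,0,0],[0,0,0],[0,0,0],[0,0,0],[0,0,0],[0,0,0],[0,0,0]], "claw": [-1,-1,-1,-1,-1,-1,-1,-1,-1,-1,-1,-1]}}

```text
clock: 12.0
ee_pos: [0.4456, 0.2113, 0.2303]
tool_rot: [-180.0, 0.1, -167.0]
wrist_force: [-0.2, 0.6, -2.0]
width: 0.0439
finger_force: 39.7
```

```bash
python3 - <<'E'
from h import *
go(.5469,.2339,.228,193)
cv2.imwrite("pics/s5.png",cv2.resize(cam("side")["color"][260:400,220:380],(640,560),interpolation=cv2.INTER_CUBIC))
E
```

```text
pos [0.4456 0.2113 0.2303] rot [-1.80e+02  1.00e-01 -1.67e+02] F [-0.2  0.6 -2. ] M [ 0.12 -0.08  0.02] w 0.0439 t 12.0 q6 -91.0
offset [-0.1038 -0.0007  0.0025] rot [-0.     0.002 -0.001]
```

View pics/s5.png

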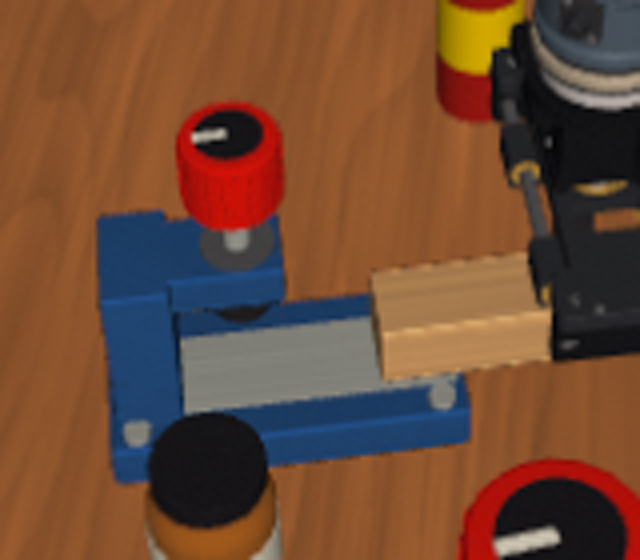

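The blank is just above the bed, with its end face at about (375,325) and the pad well above. Slide it in.

Call:
{"api": "arm_command", "payload": {"offset": [[-0.01,0,0.003],[-0.025,0,0.003],[-0.04,-0.0004,0.003],[-0.055,-0.0005,0.003],[-0.07,-0.0006,0.003],[-0.08,-0.0006,0.003],[-0.088,-0.0007,0.003],[-0.093,-0.0007,0.003],[-0.093,-0.0007,0.003],[-0.093,-0.0007,0.003]], "delta_rot": [[0,0,0],[0,0,0],[0,0,0],[0,0,0],[0,0,0],[0,0,0],[0,0,0],[0,0,0],[0,0,0],[0,0,0]], "claw": [-1,-1,-1,-1,-1,-1,-1,-1,-1,-1]}}

```text
clock: 12.88
ee_pos: [0.5354, 0.2318, 0.2264]
tool_rot: [180.0, -0.0, -167.0]
wrist_force: [-0.2, 0.2, -2.4]
width: 0.0434
finger_force: 39.7
```

Call:
{"api": "arm_command", "payload": {"offset": [[-0.002,0,0],[-0.004,0,0],[-0.006,0,0],[-0.006,0,0],[-0.006,0,0]], "delta_rot": [[0,0,0],[0,0,0],[0,0,0],[0,0,0],[0,0,0]], "claw": [-1,-1,-1,-1,-1]}}

```text
clock: 13.3
ee_pos: [0.5416, 0.2332, 0.2265]
tool_rot: [-180.0, 0.0, -167.0]
wrist_force: [0.4, -0.0, -2.3]
width: 0.044
finger_force: 39.7
```

Call:
{"api": "arm_command", "payload": {"offset": [[-0.002,0,0],[-0.004,0,0],[-0.004,0,0]], "delta_rot": [[0,0,0],[0,0,0],[0,0,0]], "claw": [-1,-1,-1]}}

```text
clock: 13.55
ee_pos: [0.546, 0.2341, 0.2265]
tool_rot: [180.0, 0.1, -167.0]
wrist_force: [0.4, -0.7, -1.6]
width: 0.0441
finger_force: 39.7
```

Call:
{"api": "arm_command", "payload": {"offset": [[-0.002,0,0],[-0.004,0,0],[-0.004,0,0]], "delta_rot": [[0,0,0],[0,0,0],[0,0,0]], "claw": [-1,-1,-1]}}

```text
clock: 13.8
ee_pos: [0.5478, 0.2347, 0.2259]
tool_rot: [180.0, -0.4, -167.0]
wrist_force: [-4.6, -1.2, -1.0]
width: 0.0438
finger_force: 39.7
```

Call:
{"api": "arm_command", "payload": {"offset": [[-0.001,0,0],[-0.002,0,0],[-0.003,0,0],[-0.003,0,0]], "delta_rot": [[0,0,0],[0,0,0],[0,0,0],[0,0,0]], "claw": [-1,-1,-1,-1]}}

```text
clock: 14.13
ee_pos: [0.5488, 0.2354, 0.2255]
tool_rot: [180.0, -0.7, -167.0]
wrist_force: [-8.7, -0.8, 1.2]
width: 0.0439
finger_force: 39.8
```

Call:
{"api": "arm_command", "payload": {"offset": [[0.002,0,0],[0.003,0,0.001],[0.003,0,0.002],[0.003,0,0.003],[0.003,0,0.004],[0.003,0,0.004]], "delta_rot": [[0,0,0],[0,0,0],[0,0,0],[0,0,0],[0,0,0],[0,0,0]], "claw": [-1,-1,-1,-1,-1,-1]}}

```text
clock: 14.63
ee_pos: [0.5478, 0.2348, 0.2233]
tool_rot: [180.0, -0.3, -167.0]
wrist_force: [-8.0, -1.1, 7.6]
width: 0.044
finger_force: 39.8
```

```bash
python3 - <<'E'
from h import *
go(.5469,.2339,.228,193)
E
```

```text
pos [0.5478 0.2348 0.2233] rot [ 180.    -0.3 -167. ] F [-8.  -1.1  7.6] M [ 0.03  1.12 -0.05] w 0.044 t 14.6333 q6 -91.0
offset [ 0.0011 -0.0007 -0.0047] rot [ 0.    -0.007 -0.   ]
```

Call:
{"api": "arm_command", "payload": {"offset": [[0,0,0],[0,0,0],[0,0,0],[0,0,0],[0,0,0],[0,0,-0.02],[0.01,0,-0.05],[0.02,0,-0.09],[0.03,0,-0.13],[0.03,0,-0.17],[0.03,0,-0.2],[0.03,0,-0.21],[0.03,0,-0.21],[0.03,0,-0.21]], "delta_rot": [[0,0,0],[0,0,0],[0,0,0],[0,0,0],[0,0,0],[0,0,0],[0,0,0],[0,0,0],[0,0,0],[0,0,0],[0,0,0],[0,0,0],[0,0,0],[0,0,0]], "claw": [-0.1,0.2,0.6,1,1,1,1,1,1,1,1,1,1,1]}}

```text
clock: 15.8
ee_pos: [0.5201, 0.2281, 0.4322]
tool_rot: [-180.0, 0.0, -167.0]
wrist_force: [-0.5, 0.2, 0.5]
width: 0.087
finger_force: 0.0
```

```bash
python3 - <<'E'
from h import *
go(.6198,.2508,.433,233)
a=cv2.resize(cam("side")["color"][260:400,220:380],(640,560),interpolation=cv2.INTER_CUBIC)
cv2.imwrite("pics/s6.png",a)
E
```

```text
pos [0.5201 0.2281 0.4322] rot [-180.    0. -167.] F [-0.5  0.2  0.5] M [ 0.1  -0.09  0.04] w 0.087 t 15.8 q6 -91.0
offset [-0.1023 -0.0003 -0.0008] rot [-0.     0.001 -0.889]
```

View pics/s6.png

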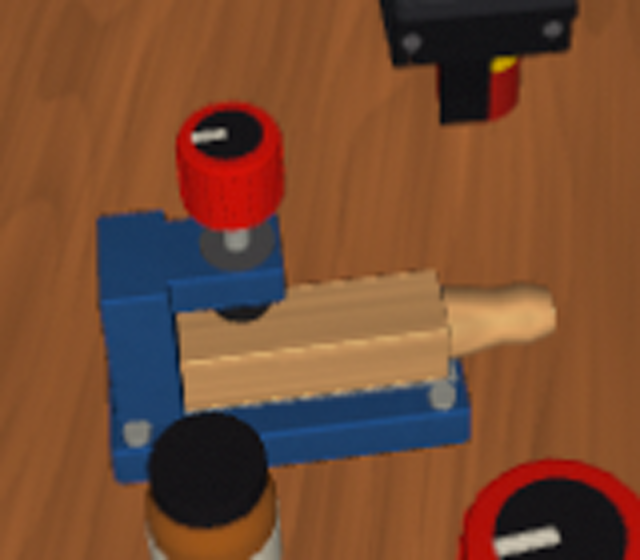

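The blank lies on the bed under the pad, end against the post at about (180,355), with the round end out at (550,315). Next the knob.

Call:
{"api": "arm_command", "payload": {"offset": [[-0.02,0,0],[-0.05,0,0],[-0.08,0,0],[-0.1,0,0],[-0.1023,-0.0003,0],[-0.1023,-0.0003,0],[-0.1023,-0.0003,0],[-0.1023,-0.0003,0],[-0.1023,-0.0003,0.0]], "delta_rot": [[0,0,-0.13],[0,0,-0.27],[0,0,-0.41],[0,0,-0.55],[0,0,-0.69],[0,0,-0.8],[0,0,-0.889],[0,0,-0.889],[0,0,-0.889]], "claw": [1,1,1,1,1,1,1,1,1]}}

```text
clock: 16.6
ee_pos: [0.6198, 0.2508, 0.4295]
tool_rot: [179.8, -0.2, -127.1]
wrist_force: [-0.8, -0.4, -0.7]
width: 0.0869
finger_force: 0.0
```

```bash
python3 - <<'E'
from h import *
go(.6198,.2508,.347,233)
E
```

```text
pos [0.6198 0.2508 0.4295] rot [ 179.8   -0.2 -127.1] F [-0.8 -0.4 -0.7] M [ 0.14 -0.15 -0.05] w 0.0869 t 16.6 q6 -130.0
offset [-0.0003 -0.0003  0.0825] rot [ 0.004 -0.005 -0.003]
```

Call:
{"api": "arm_command", "payload": {"offset": [[0,0,0.03],[0,0,0.06],[0,0,0.0815],[0,0,0.0815],[0,0,0.0815],[0,0,0.0815],[0,0,0.0815],[0,0,0.0815],[0,0,0.0815],[0,0,0.0815]], "delta_rot": [[0,0,0],[0,0,0],[0,0,0],[0,0,0],[0,0,0],[0,0,0],[0,0,0],[0,0,0],[0,0,0],[0,0,0]], "claw": [1,1,1,1,-0.1,-0.1,-1,-1,-1,-1], "grip_force": 40}}

```text
clock: 17.43
ee_pos: [0.62, 0.251, 0.3521]
tool_rot: [-179.9, 0.1, -127.0]
wrist_force: [-1.4, -0.2, 0.3]
width: 0.0548
finger_force: 0.0
```

Call:
{"api": "arm_command", "payload": {"offset": [[0,0,0.0006],[0,0,0.0012],[0,0,0.0018],[0,0,0.0024],[0,0,0.003],[0,0,0.0036],[0,0,0.0039],[0,0,0.0039]], "delta_rot": [[0,0,0.15],[0,0,0.3],[0,0,0.45],[0,0,0.6],[0,0,0.75],[0,0,0.9],[0,0,1],[0,0,1]], "claw": [-1,-1,-1,-1,-1,-1,-1,-1]}}

```text
clock: 18.1
ee_pos: [0.6205, 0.2512, 0.3481]
tool_rot: [179.9, 0.2, -172.1]
wrist_force: [1.1, 1.0, 1.7]
width: 0.0489
finger_force: 40.0
```

```bash
python3 - <<'E'
from h import *
go(.6198,.2508,.347,233)
E
```

```text
pos [0.6205 0.2512 0.3481] rot [ 179.9    0.2 -172.1] F [1.1 1.  1.7] M [ 0.39 -0.35 -0.17] w 0.0489 t 18.1 q6 -85.0
offset [ 0.0008 -0.0003  0.0011] rot [-1.000e-03  5.000e-03 -1.002e+00]
```

Call:
{"api": "arm_command", "payload": {"offset": [[0,0,0.0006],[0,0,0.0012],[0,0,0.0018],[0,0,0.0024],[0,0,0.003],[0,0,0.0036],[0,0,0.0039],[0,0,0.0039]], "delta_rot": [[0,0,0.15],[0,0,0.3],[0,0,0.45],[0,0,0.6],[0,0,0.75],[0,0,0.9],[0,0,1],[0,0,1]], "claw": [-1,-1,-1,-1,-1,-1,-1,-1]}}

```text
clock: 18.77
ee_pos: [0.6207, 0.2515, 0.3442]
tool_rot: [179.7, 0.1, 143.0]
wrist_force: [2.2, 2.5, 1.4]
width: 0.0499
finger_force: 40.0
```

```bash
python3 - <<'E'
from h import *
go(.6198,.2508,.347,233)
E
```

```text
pos [0.6207 0.2515 0.3442] rot [1.797e+02 1.000e-01 1.430e+02] F [2.2 2.5 1.4] M [ 0.68 -0.7  -0.1 ] w 0.0499 t 18.7667 q6 -41.0
offset [ 0.0003 -0.0011 -0.0028] rot [ 0.002  0.007 -2.   ]
```

Call:
{"api": "arm_command", "payload": {"offset": [[0,0,0.0006],[0,0,0.0012],[0,0,0.0018],[0,0,0.0024],[0,0,0.0024]], "delta_rot": [[0,0,0.15],[0,0,0.3],[0,0,0.45],[0,0,0.6],[0,0,0.6]], "claw": [-1,-1,-1,-1,-1]}}

```text
clock: 19.18
ee_pos: [0.6209, 0.2515, 0.3418]
tool_rot: [179.7, 0.0, 116.0]
wrist_force: [3.4, 3.3, 1.3]
width: 0.0492
finger_force: 40.0
```

```bash
python3 - <<'E'
from h import *
go(.6198,.2508,.347,233)
E
```

```text
pos [0.6209 0.2515 0.3418] rot [179.7   0.  116. ] F [3.4 3.3 1.3] M [ 0.68 -0.92 -0.09] w 0.0492 t 19.1833 q6 -14.0
offset [-0.0002 -0.0013 -0.0052] rot [ 0.004  0.007 -2.599]
```

Call:
{"api": "arm_command", "payload": {"offset": [[0,0,0.0006],[0,0,0.0012],[0,0,0.0018],[0,0,0.0018]], "delta_rot": [[0,0,0.15],[0,0,0.3],[0,0,0.45],[0,0,0.45]], "claw": [-1,-1,-1,-1]}}

```text
clock: 19.52
ee_pos: [0.6211, 0.2515, 0.3401]
tool_rot: [179.7, -0.1, 95.8]
wrist_force: [3.9, 3.2, 0.9]
width: 0.0494
finger_force: 40.0
```

```bash
python3 - <<'E'
from h import *
go(.6198,.2508,.347,233)
E
```

```text
pos [0.6211 0.2515 0.3401] rot [ 1.797e+02 -1.000e-01  9.580e+01] F [3.9 3.2 0.9] M [ 0.65 -0.99 -0.13] w 0.0494 t 19.5167 q6 7.0
offset [-0.0005 -0.0013 -0.0069] rot [ 0.006  0.008 -3.048]
```

Call:
{"api": "arm_command", "payload": {"offset": [[0,0,0.0006],[0,0,0.0012],[0,0,0.0018],[0,0,0.0018]], "delta_rot": [[0,0,0.15],[0,0,0.3],[0,0,0.45],[0,0,0.45]], "claw": [-1,-1,-1,-1]}}

```text
clock: 19.85
ee_pos: [0.6213, 0.2514, 0.3383]
tool_rot: [179.7, -0.2, 75.6]
wrist_force: [5.4, 2.7, 0.4]
width: 0.0497
finger_force: 40.0
```

```bash
python3 - <<'E'
from h import *
go(.6198,.2508,.347,233)
E
```

```text
pos [0.6213 0.2514 0.3383] rot [179.7  -0.2  75.6] F [5.4 2.7 0.4] M [ 0.63 -1.07 -0.12] w 0.0497 t 19.85 q6 27.0
offset [-0.0009 -0.0012 -0.0087] rot [ 0.008  0.009 -3.498]
```

Call:
{"api": "arm_command", "payload": {"offset": [[0,0,0.0006],[-0.0003,-0.0004,0.0012],[-0.0005,-0.0006,0.0018],[-0.0005,-0.0006,0.0018]], "delta_rot": [[0,0,0.15],[0,0,0.3],[0,0,0.45],[0,0,0.45]], "claw": [-1,-1,-1,-1]}}

```text
clock: 20.18
ee_pos: [0.621, 0.2511, 0.3366]
tool_rot: [179.7, -0.4, 55.3]
wrist_force: [5.7, 3.2, 0.7]
width: 0.0493
finger_force: 40.0
```

```bash
python3 - <<'E'
from h import *
go(.6198,.2508,.347,233)
E
```

```text
pos [0.621  0.2511 0.3366] rot [179.7  -0.4  55.3] F [5.7 3.2 0.7] M [ 0.54 -1.2  -0.17] w 0.0493 t 20.1833 q6 47.0
offset [-0.0008 -0.0008 -0.0104] rot [ 0.013  0.01  -3.948]
```

Call:
{"api": "arm_command", "payload": {"offset": [[0,0,0.0006],[0,0,0.0012],[0,0,0.0018],[0,0,0.0018]], "delta_rot": [[0,0,0.15],[0,0,0.3],[0,0,0.45],[0,0,0.45]], "claw": [-1,-1,-1,-1]}}

```text
clock: 20.52
ee_pos: [0.6212, 0.2511, 0.3354]
tool_rot: [179.8, -0.5, 35.2]
wrist_force: [6.2, 2.7, 1.9]
width: 0.0493
finger_force: 40.0
```

```bash
python3 - <<'E'
from h import *
go(.6198,.2508,.347,233)
E
```

```text
pos [0.6212 0.2511 0.3354] rot [179.8  -0.5  35.2] F [6.2 2.7 1.9] M [ 0.49 -1.1   0.09] w 0.0493 t 20.5167 q6 67.0
offset [-0.0012 -0.0005 -0.0117] rot [-0.014 -0.009  3.604]
```

Call:
{"api": "arm_command", "payload": {"offset": [[0,0,0],[0,0,0],[0,0,0],[0,0,0],[0,0,0]], "delta_rot": [[0,0,0.15],[0,0,0.3],[0,0,0.45],[0,0,0.6],[0,0,0.6]], "claw": [-1,-1,-1,-1,-1]}}

```text
clock: 20.93
ee_pos: [0.6213, 0.2509, 0.3354]
tool_rot: [180.0, -0.5, 8.2]
wrist_force: [5.5, 2.1, 2.4]
width: 0.0493
finger_force: 40.0
```

```bash
python3 - <<'E'
from h import *
go(.6198,.2508,.347,233)
E
```

```text
pos [0.6213 0.2509 0.3354] rot [180.   -0.5   8.2] F [5.5 2.1 2.4] M [ 0.3  -1.11  0.19] w 0.0493 t 20.9333 q6 94.0
offset [-0.0014 -0.0002 -0.0116] rot [-0.014 -0.006  3.004]
```

Call:
{"api": "arm_command", "payload": {"offset": [[0,0,0],[0,0,0],[0,0,0],[0,0,0],[0,0,0],[0,0,0],[0,0,0],[0,0,0]], "delta_rot": [[0,0,0.15],[0,0,0.3],[0,0,0.45],[0,0,0.6],[0,0,0.75],[0,0,0.9],[0,0,1.0],[0,0,1.0]], "claw": [-1,-1,-1,-1,-1,-1,-1,-1]}}

```text
clock: 21.6
ee_pos: [0.6211, 0.2505, 0.3353]
tool_rot: [-179.7, -0.4, -36.7]
wrist_force: [5.9, 0.2, 2.5]
width: 0.0491
finger_force: 40.0
```

```bash
python3 - <<'E'
from h import *
go(.6198,.2508,.347,233)
cv2.imwrite("pics/s7.png",cam("side")["color"])
E
```

```text
pos [0.6211 0.2505 0.3353] rot [-179.7   -0.4  -36.7] F [5.9 0.2 2.5] M [ 0.13 -0.88  0.2 ] w 0.0491 t 21.6 q6 139.0
offset [-0.0012  0.0005 -0.0117] rot [-1.100e-02 -1.000e-03  2.006e+00]
```

Call:
{"api": "arm_command", "payload": {"offset": [[0,0,0],[0,0,0],[0,0,0],[0,0,0],[0,0,-0.03],[0,0,-0.07],[0,0,-0.11],[0,0,-0.13],[0,0,-0.13],[0,0,-0.13]], "delta_rot": [[0,0,0],[0,0,0],[0,0,0],[0,0,0],[0,0,0],[0,0,0],[0,0,0],[0,0,0],[0,0,0],[0,0,0]], "claw": [0.3,0.6,1,1,1,1,1,1,1,1]}}

```text
clock: 22.48
ee_pos: [0.6187, 0.2504, 0.4647]
tool_rot: [-180.0, -0.1, -36.9]
wrist_force: [-0.2, 0.2, -0.8]
width: 0.0867
finger_force: 0.0
```

```bash
python3 - <<'E'
from h import *
go(.6198,.2508,.347,233)
c=cam("side")["color"]
def an(im,tag,z):
    w=im[280:320,255:300].astype(int);ys,xs=np.nonzero((w.min(2)>130))
    r=np.nonzero((w[:,:,2]>150)&(w[:,:,1]<60))
    red=(r[1].min()+255,r[1].max()+255,r[0].min()+280,r[0].max()+280)
    d=np.nonzero((w.max(2)<60)&(np.indices(w.shape[:2])[0]<22))
    print(tag,"red",red,"ptr",[(x+255,y+280) for x,y in zip(xs,ys)][:14])
an(cv2.imread("pics/side0.png"),"start",.195);an(c,"now",.19)
for z in(.185,.19,.195,.2,.205): print(z,proj("side",[.6198,.2508,z]).round(1))
for a in(0,90,180,270): print(a,(proj("side",[.6198+.015*np.cos(np.radians(a)),.2508+.015*np.sin(np.radians(a)),.19])-proj("side",[.6198,.2508,.19])).round(1))
E
```

```text
pos [0.6187 0.2504 0.4647] rot [-1.80e+02 -1.00e-01 -3.69e+01] F [-0.2  0.2 -0.8] M [ 0.    0.03 -0.  ] w 0.0867 t 22.4833 q6 139.0
offset [ 0.0005 -0.0008  0.1177] rot [-2.000e-03 -0.000e+00  2.001e+00]
start red (np.int64(264), np.int64(290), np.int64(288), np.int64(319)) ptr [(np.int64(276), np.int64(290)), (np.int64(276), np.int64(291)), (np.int64(276), np.int64(292)), (np.int64(276), np.int64(293)), (np.int64(277), np.int64(293)), (np.int64(276), np.int64(294)), (np.int64(277), np.int64(294)), (np.int64(277), np.int64(295))]
now red (np.int64(264), np.int64(291), np.int64(291), np.int64(319)) ptr [(np.int64(277), np.int64(300)), (np.int64(278), np.int64(300)), (np.int64(277), np.int64(301)), (np.int64(278), np.int64(301)), (np.int64(278), np.int64(302)), (np.int64(279), np.int64(302)), (np.int64(278), np.int64(303)), (np.int64(279), np.int64(303)), (np.int64(279), np.int64(304)), (np.int64(280), np.int64(304))]
0.185 [[278.2 300. ]]
0.19 [[278.  298.2]]
0.195 [[277.9 296.4]]
0.2 [[277.7 294.5]]
0.205 [[277.6 292.7]]
0 [[-7.7 -0.5]]
90 [[-1.3  5.6]]
180 [[7.7 0.5]]
270 [[ 1.2 -5.5]]
```

```bash
python3 -c "
from workcell import manip
print(manip.job_done())"
```

```text
the job is handed in; nothing more can be done
None
```

The blank is clamped flat on the bed, square end home against the post; by my estimate the ratchet slipped about 1.2 rad (0.35 needed), and the arm is clear. I handed it in at about 22.5 s and no verdict was returned.

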